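# Open the drop-front worktop cabinet onto its two supports

## Task

Open the small wooden drop-front cabinet on the worktop as a serving ledge: pull both slide-out supports fully out first, then lower the flap gently until it lies level on them. Leave the drinking glass beside the cabinet standing where it is.

Things in the scene. Friction and masses are not known exactly. Their poses are not given: they have to be found in the camera images.
- bureau: Small plain light-wood cabinet fixed to the worktop, 260 mm wide (y), 130 mm deep, 172 mm high. Origin: on the worktop in the middle of the front, right under the flap's hinge line. Its -x axis points out of the front (towards the robot), +y to the robot's left, z up; it is turned about z only.
- support_left_knob (a point): Centre of the left support's steel knob: a block 26 mm long (cabinet x), 20 mm wide (y), 20 mm high, 50 mm above the worktop, on a thin rod in front of the cabinet at cabinet y = +100 mm and, with the support in, x = -62 mm. It moves with the support. Its sides (facing cabinet y) can be pinched from above. Axes as the cabinet's.
- support_right_knob (a point): The same for the right support, at cabinet y = -100 mm.
- support_left (a joint): How far the left support, a wooden bar 22 mm wide and 26 mm high in the lower front of the cabinet, is pulled straight out along cabinet -x, in m: 0 is in, 0.08 is the stop (fully out). Starts between 0 and 0.03. Friction about 1.5 N; it stays where it is left.
- support_right (a joint): The same for the right support.
- flap_bar (a point): Middle of the steel bar handle on the flap's free edge: a round bar 10 mm thick, 100 mm long along cabinet y, held by a leg at each end, 30 mm clear of the plate's edge. It lies 125 mm from the hinge line, 6 mm outward of the plate's inner face. Flap shut: 210 mm over the worktop, 38 mm above the cabinet's flat top; flap level: 79 mm up, 125 mm in front of the hinge line.
- flap (a joint): Angle of the flap, a wooden plate 256 mm wide, 90 mm long, 12 mm thick, 0.5 kg, hinged on its lower inner edge, 85 mm above the cabinet's origin. 0 is shut, upright; 1.571 rad is level on the supports; unsupported it sinks further. Starts within 0 to 0.06. The hinge is damped (0.45 N m s/rad) and a little stiff: tipped well forward, the flap sinks slowly by its own weight.
- tumbler: Clear drinking glass, 80 mm wide, 88 mm high, loose, standing upright on the worktop to the right of the cabinet. Origin at the centre of its underside, z up.
There are look-alikes about, which are no part of the job. Leave any blue look-alike of the tumbler alone.

How it is judged (in metres and radians):
On the way, in this order (a step that is already met when the one before it is completed fails the run):
1. both supports are pulled out while the flap is still up (value of joint each of support_left, support_right above 0.065 m and value of joint flap below 0.7 rad), for 0.2 s.
2. the flap lies level on the supports (value of joint flap between 1.486 and 1.656 rad), for 0.2 s.
At the end, for the whole second after the job is handed in: Both supports are out to within 15 mm of their stops, the flap lies level on them (within 5 degrees) and still, and the glass stands upright within 30 mm of where it stood (all of step 2 and value of joint each of support_left, support_right above 0.065 m and velocity of joint flap between -0.05 and 0.05 rad/s and angle between tumbler's own z axis and vertical below 0.17 rad and distance of tumbler from where it was at the start of the episode below 0.03 m); the robot touches nothing.
It fails at once if the flap is lowered before both supports are out (value of joint flap above 0.9 rad and value of joint any of support_left, support_right below 0.05 m).
It fails at once if the flap is slammed down (faster than 3 rad/s) (velocity of joint flap above 3 rad/s).
It fails at once if the glass is knocked over (angle between tumbler's own z axis and vertical above 0.6 rad).
It also fails if it takes over 67 s, if anything falls off the work surface, if the arm or the gripper's body presses on something with over 40 N, if the wrist force passes 120 N, or if a joint passes its speed limit or range.

## Robot

A 7-joint arm with a two-finger parallel gripper is mounted at the origin on a cart in front of the work surface, level with it; the furniture and walls round the work are solid. World frame = base frame: x ahead of the robot, y to its left, z up, the work surface at z = 0. Lengths are in mm, angles in rad, forces in N, time in s.
With the tool pointing down it reaches from about 400 to 875 mm from the base axis. Payload 4.4 kg.
Tool frame: the origin (TCP) lies midway between the tips of the shut fingers; the grasp point (between the pads) lies 19 mm behind it; z points along the fingers, y is the line along which they close (so a half turn about z gives the same grasp; the last joint's range is limited). The gripper opens to 85 mm and grips with 20 to 120 N. Pads are 22 mm wide; open, the fingers measure 114 mm over their backs; the gripper's body (76 mm by 85 mm) begins 54 mm behind the grasp point. The pads swing forward as they close: fully open they stand 13 mm farther back than shut.
Start: joints at [-1.37, 0.628, 0.038, 1.517, -0.027, 0.996, -0.02], TCP at [171.345, 627.024, 231.313] pointing down, gripper open.
Joint ranges: [-3.06, 3.06], [-0.37, 2.12], [-1.25, 1.32], [0.18, 2.47], [-1.1, 4.24], [0.23, 1.98], [-2.94, 2.94]. Speed limits (rad/s): [2.57, 2.57, 3.14, 3.14, 3.14, 3.14, 3.14].

## Interface

Orientations are given as [roll, pitch, yaw] about the fixed x, y, z axes, in that order (R = Rz(yaw) Ry(pitch) Rx(roll)).
In Python, from cell import ctrl gives the robot as it stands. The module is installed in compiled form; this text tells all that it offers.
- The arm moves only by the tool step_arm, never from a script. Its argument "commands" is one flat list of numbers, 7 for each row, row after row: the shift along the tool's x, y, z in cm, then the turn, a rotation vector about the tool's x, y, z in rad, then the opening, from 0 (shut) to 1 (fully open). A call has 1 to 10 rows; each row is the pose to reach, as a shift and turn from the pose commanded when the call began, along the tool's axes at that moment; what a row does not reach only later rows make up. A row lasts 1/10 s, in which the tool goes at most 50 mm and 8.59 degrees, less where a joint would pass 70% of its speed; a pose out of reach is approached as far as the arm can. A call with a gripper value outside its range is refused whole. The fingers move at their own pace and stop on an object; the grip force is fixed at half the most. Time passes only in rows, so rows that repeat a pose let the fingers close. It gives the time, the measured TCP pose, the force, the opening and the grip force at its end, in the units of the state.
- ctrl.read_state(): the state, without advancing time (a new reading comes with each control period).
- ctrl.get_image(name): name is "side" or "top"; returns a dict with "image" (384x512x3 uint8, red, green, blue), "range_z" (384x512 float32, mm along the optical axis (not along the pixel's ray), 0 where there is no reading), "vfov" (degrees; the focal length in pixels is half the picture's height over the tangent of half this angle, whatever the lens; pixels are square), "cx", "cy" (the principal point, pixels), "D" ([k1, k2, p1, p2, k3] as OpenCV has them; the pictures are not rectified), "world_to_cam" (4x4, takes a point from world to camera coordinates). Camera axes: x right, y down, z forward; pixel columns grow to the right and rows downward; lengths in mm; the calibration is good to about 2 mm. A picture is of the moment at which its call begins.
- ctrl.finish_job(): hands the job in; it is judged then, once.
The state is a dict: "clock": time; "qpos": joint angles; "qd": joint speeds; "tau": joint torques, N m; "eef_pos": TCP position; "tool_rot": TCP orientation; "force": force on the tool from outside, world axes, zero at the start; "torque": the same for the moment, N m; "width": finger opening in mm; "gripper_force": force on a finger pad.
Only numpy, scipy, OpenCV 4.12 (cv2) and the standard library are available. Lean on these libraries where they do the work, as an engineer would, in place of code of your own. Each camera call takes 0.05 s, during which the arm holds its last target. There are 200 camera calls.

## Working session

There is one attempt and no reset: what is moved stays moved. The work goes in short steps, Python scripts to look and compute and a tool call to move; the robot and the scene stay as the last step left them, time stands still between calls to the robot, and variables do not carry over. Pictures are saved under pics/ and viewed, at most 10 in all, crops included, and the job is handed in when it is done.

Besides the shell and the picture viewer there is one more tool, called by a JSON object that holds its "op" and its "data", one argument or row to a line. step_arm: Moves the arm, as the interface text tells. Its arguments: {"type":"object","properties":{"commands":{"type":"array"}},"required":["commands"]}

```bash
mkdir -p pics; cat > h.py <<'E'
import numpy as np, cv2
from cell import ctrl
def get(n):
    d=ctrl.get_image(n); h=d["image"].shape[0]
    f=h/2/np.tan(np.radians(d["vfov"])/2)
    d["K"]=np.array([[f,0,d["cx"]],[0,f,d["cy"]],[0,0,1]]); d["D"]=np.array(d["D"],float); d["T"]=np.array(d["world_to_cam"])
    return d
def save(d,p): cv2.imwrite(p,cv2.cvtColor(d["image"],cv2.COLOR_RGB2BGR))
def ray(d,uv):
    n=cv2.undistortPoints(np.array(uv,float).reshape(-1,1,2),d["K"],d["D"]).reshape(-1,2)
    R,t=d["T"][:3,:3],d["T"][:3,3]
    return -R.T@t, np.c_[n,np.ones(len(n))]@R
def onplane(d,uv,z):
    c,r=ray(d,uv); return c+r*((z-c[2])/r[:,2])[:,None]
def bydepth(d,uv):
    c,r=ray(d,uv); uv=np.array(uv,int).reshape(-1,2); return c+r*d["range_z"][uv[:,1],uv[:,0]][:,None]
E
python3 - <<'E'
from h import *
for n in("side","top"):
    d=get(n); save(d,f"pics/{n}0.png"); print(n,d["T"].round(3).tolist(),d["D"],d["vfov"])
print(ctrl.read_state())
E
```

```text
side [[0.996, 0.086, 0.017, -592.035], [0.061, -0.542, -0.838, 132.345], [-0.063, 0.836, -0.545, 967.726], [0.0, 0.0, 0.0, 1.0]] [-0.04634227  0.          0.          0.          0.        ] 54.696016928779045
top [[-0.011, -1.0, -0.015, 77.693], [-0.985, 0.014, -0.171, 605.089], [0.171, 0.013, -0.985, 1329.554], [0.0, 0.0, 0.0, 1.0]] [0.01966187 0.         0.         0.         0.        ] 44.31012851297153
{'clock': 0.1, 'qpos': array([-1.36980486,  0.629277  ,  0.03846622,  1.51824816, -0.02702007,
        0.99632069, -0.02003052]), 'qd': array([-0.0006167 , -0.00153362,  0.00177544, -0.00250106, -0.00106196,
        0.00058567,  0.00107553]), 'tau': array([ 3.32994328e-03, -5.64527929e+01,  1.23086404e+00, -1.93974978e+01,
        1.13874266e-02,  5.40746172e-03,  2.51106928e-05]), 'eef_pos': array([171.19397767, 626.47137085, 230.47264862]), 'tool_rot': array([-3.13985798e+00,  1.43733203e-05,  2.87474284e+00]), 'force': array([-0.55203234,  0.81420058, -0.13749854]), 'torque': array([ 0.00277438, -0.04335717, -0.0271747 ]), 'gripper_force': 0.0, 'width': 85.71537830919071}
```

View pics/side0.png

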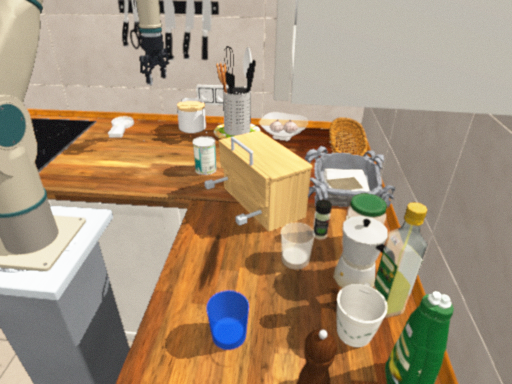

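View pics/top0.png

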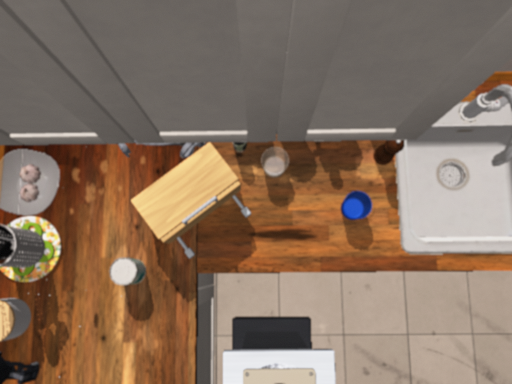

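The side view shows the cabinet at about (265,175), its knobs at (212,184) and (245,217), and the clear glass at (297,245). The blue look-alike is at (228,320). In the top view the knobs are at (189,254) and (246,211), and the bar runs along the top front edge near (200,207). A grey wall cupboard hangs over the back. Next I'll measure these.

```bash
python3 - <<'E'
from h import *
d=get("top"); s=get("side")
im=d["image"]; hsv=cv2.cvtColor(im,cv2.COLOR_RGB2HSV)
# cabinet top by height from depth
v,u=np.mgrid[0:384,0:512]; P=bydepth(d,np.c_[u.ravel(),v.ravel()])
Z=P[:,2].reshape(384,512)
m=((abs(Z-172)<8)&(u>110)&(u<260)&(v>130)&(v<260)).astype(np.uint8)
c=max(cv2.findContours(m,0,2)[0],key=cv2.contourArea)
W=onplane(d,c.reshape(-1,2),172)[:,:2].astype(np.float32)
r=cv2.minAreaRect(W); print("top rect",r, cv2.boxPoints(r).round(1).tolist())
m=((Z>38)&(Z<75)&(v>190)&(v<270)&(u>160)&(u<260)).astype(np.uint8)
n,l,st,ce=cv2.connectedComponentsWithStats(m)
for i in range(1,n):
    if st[i,4]>8:
        q=P[l.ravel()==i]; print("knob?",st[i],ce[i].round(1),q.mean(0).round(1),onplane(d,[ce[i]],60).round(1), q.min(0).round(),q.max(0).round())
m=(Z>195)&(Z<230)&(u>140)&(u<250)&(v>170)&(v<260); q=P[m.ravel()]
print("bar",len(q),q.mean(0).round(1),q.min(0).round(),q.max(0).round())
for uv in [(50,100),(200,100),(200,135),(260,50),(300,130)]: print("cup",uv,bydepth(d,[uv]).round())
print("knobs clicks",onplane(d,[(189,254),(246,211)],60).round(1))
print("glass",onplane(d,[(275,161)],88).round(1), "tin",bydepth(d,[(127,272)]).round())
big=np.hstack([cv2.resize(im[140:270,120:290],None,fx=2.3,fy=2.3,interpolation=2),cv2.resize(s["image"][125:255,180:350],None,fx=2.3,fy=2.3,interpolation=2)])
cv2.imwrite("pics/crop.png",big[:,:,::-1])
print("side")
Ps=bydepth(s,np.c_[u.ravel(),v.ravel()])
for uv in [(210,185),(248,217),(297,232),(330,60),(420,100)]: print(uv,Ps.reshape(384,512,3)[uv[1],uv[0]].round())
E
```

```text
top rect ((586.6181640625, 247.12265014648438), (147.37197875976562, 265.33648681640625), 36.92453384399414) [[448.0, 308.8999938964844], [607.4000244140625, 96.80000305175781], [725.2000122070312, 185.3000030517578], [565.7999877929688, 397.3999938964844]]
knob? [230 193  21  24 123] [241.6 206.4] [559.6 102.7  59.1] [[559.4 102.6  60. ]] [532.  78.  45.] [598. 136.  67.]
knob? [177 236  18  22 119] [186.1 248. ] [441.4 262.5  59. ] [[441.3 262.4  60. ]] [416. 240.  40.] [476. 290.  67.]
bar 169 [532.2 207.  214.7] [498. 163. 200.] [566. 250. 225.]
cup (50, 100) [[635. 371. 727.]]
cup (200, 100) [[634. 141. 719.]]
cup (200, 135) [[629. 162. 551.]]
cup (260, 50) [[628.  49. 896.]]
cup (300, 130) [[628. -25. 574.]]
knobs clicks [[424.3 253.7  60. ]
 [545.7  90.   60. ]]
glass [[686.3   4.3  88. ]] tin [[376. 414. 113.]]
side
(210, 185) [434. 238.  55.]
(248, 217) [563.  98.  51.]
(297, 232) [691.  35.  62.]
(330, 60) [ 689. -266.  550.]
(420, 100) [ 796. -265.  510.]
```

View pics/crop.png

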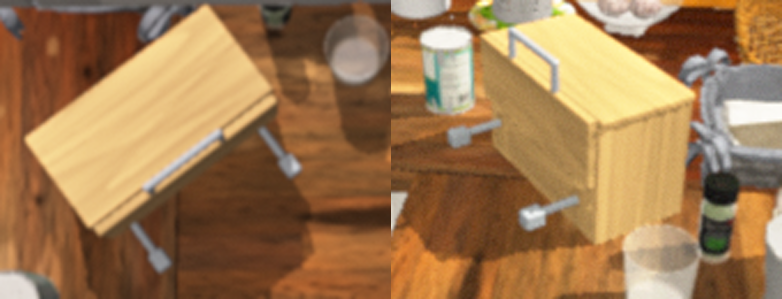

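The choice is clear: the plain cabinet has two knobs, at crop (160,262) and (289,166). The glass to its right is clear; the blue one stays untouched. Cabinet yaw comes out at 36.9° with its origin near (537,210). The knobs read about 2–4 mm out, which fits the description.

```bash
cat >> h.py <<'E'
from scipy.spatial.transform import Rotation as Ro
O=np.array([537,210.3,0]); YAW=np.radians(36.92)
RC=Ro.from_euler('z',YAW)
def cab(p): return O+RC.apply(p)          # cabinet -> world
def tocab(p): return RC.inv().apply(np.asarray(p)-O)
def go(p,rpy=None):
    s=ctrl.read_state(); R=Ro.from_euler('xyz',s["tool_rot"])
    T=Ro.from_euler('xyz',[np.pi,0,YAW-np.pi] if rpy is None else rpy)
    print("tcp",s["eef_pos"].round(1),"cab",tocab(s["eef_pos"]).round(1),"-> world",np.round(p,1),"shift cm",(R.inv().apply(p-s["eef_pos"])/10).round(2),"turn",(R.inv()*T).as_rotvec().round(3))
E
python3 -c "
from h import *
go(cab([-67,101,200]))"
```

```text
tcp [171.2 626.6 230.7] cab [-42.3 552.6 230.7] -> world [422.8 250.8 200. ] shift cm [-34.17 -29.62   3.11] turn [-0.001 -0.    -0.911]
```

{"op": "step_arm", "data": {
  "commands": [-34.2,-29.6,3.1,0,0,-0.911,1,-34.2,-29.6,3.1,0,0,-0.911,1,-34.2,-29.6,3.1,0,0,-0.911,1,-34.2,-29.6,3.1,0,0,-0.911,1,-34.2,-29.6,3.1,0,0,-0.911,1,-34.2,-29.6,3.1,0,0,-0.911,1,-34.2,-29.6,3.1,0,0,-0.911,1,-34.2,-29.6,3.1,0,0,-0.911,1,-34.2,-29.6,3.1,0,0,-0.911,1,-34.2,-29.6,3.1,0,0,-0.911,1]
}}

```text
clock: 1.2
eef_pos: [427.0, 243.7, 199.7]
tool_rot: [-3.137, -0.002, -2.509]
force: [-1.3, -0.6, -0.3]
width: 85.1
gripper_force: 0.0
```

```bash
python3 -c "
from h import *
go(cab([-67,101,33]));print(ctrl.read_state()['qpos'].round(2))"
```

```text
tcp [427.  243.7 199.7] cab [-67.9  92.7 199.7] -> world [422.8 250.8  33. ] shift cm [-0.12  0.9  16.67] turn [-0.004 -0.002 -0.012]
[-0.44  0.45 -0.2   1.98  0.14  0.72  1.48]
```

{"op": "step_arm", "data": {
  "commands": [0,0,5,0,0,0,1,0,0,8,0,0,0,1,0,0,8,0,0,0,1,0,0,8,0,0,0,1]
}}

```text
clock: 1.6
eef_pos: [423.0, 251.8, 120.5]
tool_rot: [3.141, -0.001, -2.497]
force: [0.7, -0.3, 0.0]
width: 85.6
gripper_force: 0.0
```

```bash
python3 -c "
from h import *
go(cab([-67,101,33]))"
```

```text
tcp [423.  251.8 120.5] cab [-66.2 101.7 120.5] -> world [422.8 250.8  33. ] shift cm [ 0.07 -0.07  8.75] turn [ 0.    -0.001  0.   ]
```

{"op": "step_arm", "data": {
  "commands": [0.1,0,4,0,0,0,1,0.1,0,7,0,0,0,1,0.1,0,8.7,0,0,0,1,0.1,0,8.7,0,0,0,0,0.1,0,8.7,0,0,0,0,0.1,0,8.7,0,0,0,0,0.1,0,8.7,0,0,0,0,0.1,0,8.7,0,0,0,0,0.1,0,8.7,0,0,0,0]
}}

```text
clock: 2.5
eef_pos: [425.1, 249.1, 35.0]
tool_rot: [-3.138, 0.003, -2.5]
force: [3.8, -5.2, 8.8]
width: 19.2
gripper_force: 59.7
```

{"op": "step_arm", "data": {
  "commands": [1,0,0,0,0,0,0,2,0,0,0,0,0,0,3,0,0,0,0,0,0,4,0,0,0,0,0,0,5,0,0,0,0,0,0,6,0,0,0,0,0,0,7,0,0,0,0,0,0,7.7,0,0,0,0,0,0,7.7,0,0,0,0,0,0,7.7,0,0,0,0,0,0]
}}

```text
clock: 3.5
eef_pos: [362.9, 202.3, 34.9]
tool_rot: [-3.136, 0.002, -2.5]
force: [2.4, -5.9, 14.8]
width: 18.7
gripper_force: 60.8
```

```bash
python3 -c "
from h import *
go(cab([-67,-99,33]))"
```

```text
tcp [362.9 202.3  34.9] cab [-144.    98.2   34.9] -> world [542.9  90.9  33. ] shift cm [ -7.74 -19.69   0.3 ] turn [-0.005  0.002 -0.002]
```

{"op": "step_arm", "data": {
  "commands": [0,0,0,0,0,0,1,0,0,0,0,0,0,1,0,0,0,0,0,0,1,0,0,-5,0,0,0,1,0,0,-9,0,0,0,1,-2,-4.5,-9,0,0,0,1,-4,-9,-9,0,0,0,1,-6,-13.5,-9,0,0,0,1,-7.7,-18,-9,0,0,0,1,-7.7,-20.1,-9,0,0,0,1]
}}

```text
clock: 4.5
eef_pos: [547.4, 87.0, 123.0]
tool_rot: [-3.14, 0.002, -2.503]
force: [-0.4, -0.7, 0.2]
width: 85.6
gripper_force: 0.0
```

{"op": "step_arm", "data": {
  "commands": [0,0,0,0,0,0,1,0,0,0,0,0,0,1]
}}

```text
clock: 4.7
eef_pos: [542.3, 90.3, 122.9]
tool_rot: [3.14, -0.001, -2.498]
force: [-0.8, -0.1, -0.7]
width: 85.4
gripper_force: 0.0
```

```bash
python3 - <<'E'
from h import *
go(cab([-67,-99,33]))
d=get("top"); s=get("side")
big=np.hstack([cv2.resize(d["image"][140:300,110:290],None,fx=2.2,fy=2.2,interpolation=2),cv2.resize(s["image"][105:265,170:350],None,fx=2.2,fy=2.2,interpolation=2)])
cv2.imwrite("pics/crop2.png",big[:,:,::-1])
E
```

```text
tcp [542.3  90.3 122.9] cab [-67.8 -99.1 122.9] -> world [542.9  90.9  33. ] shift cm [-0.09  0.    8.99] turn [ 0.001 -0.001 -0.001]
```

View pics/crop2.png

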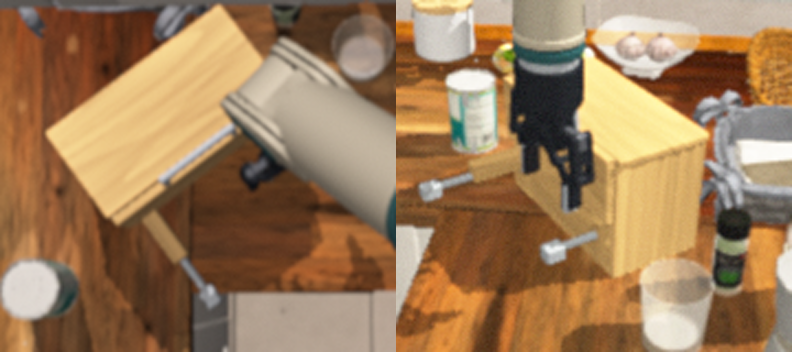

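The left support is well out (top crop knob (208,295)), and the gripper hangs above the right knob (side crop (555,248)). The glass is untouched. Next I'll descend and grip.

{"op": "step_arm", "data": {
  "commands": [0,0,4,0,0,0,1,0,0,7,0,0,0,1,0,0,8.9,0,0,0,1,0,0,8.9,0,0,0,0,0,0,8.9,0,0,0,0,0,0,8.9,0,0,0,0,0,0,8.9,0,0,0,0,0,0,8.9,0,0,0,0,0,0,8.9,0,0,0,0]
}}

```text
clock: 5.7
eef_pos: [545.0, 88.9, 35.8]
tool_rot: [-3.138, 0.002, -2.498]
force: [1.5, -2.8, 5.9]
width: 19.0
gripper_force: 60.6
```

{"op": "step_arm", "data": {
  "commands": [1,0,0,0,0,0,0,2,0,0,0,0,0,0,3,0,0,0,0,0,0,4,0,0,0,0,0,0,5,0,0,0,0,0,0,6,0,0,0,0,0,0,7,0,0,0,0,0,0,7.7,0,0,0,0,0,0,7.7,0,0,0,0,0,0,7.7,0,0,0,0,0,0]
}}

```text
clock: 6.7
eef_pos: [486.1, 44.7, 35.8]
tool_rot: [-3.139, 0.008, -2.498]
force: [8.9, -0.0, 1.2]
width: 19.0
gripper_force: 61.0
```

{"op": "step_arm", "data": {
  "commands": [0,0,0,0,0,0,1,0,0,0,0,0,0,1,0,0,0,0,0,0,1,0,0,-5,0,0,0,1,0,0,-10,0,0,0,1,0,0,-15,0,0,0,0,0,0,-20,0,0,0,0,0,0,-22,0,0,0,0,0,0,-22,0,0,0,0]
}}

```text
clock: 7.6
eef_pos: [482.8, 44.2, 257.0]
tool_rot: [-3.138, 0.004, -2.498]
force: [-0.3, 0.0, -0.2]
width: 28.3
gripper_force: 0.0
```

```bash
python3 - <<'E'
from h import *
go(cab([20,0,245]))
d=get("top"); s=get("side")
big=np.hstack([cv2.resize(d["image"][140:300,110:290],None,fx=2.2,fy=2.2,interpolation=2),cv2.resize(s["image"][105:265,170:350],None,fx=2.2,fy=2.2,interpolation=2)])
cv2.imwrite("pics/crop3.png",big[:,:,::-1])
E
```

```text
tcp [482.8  44.2 257. ] cab [-143.1 -100.2  257. ] -> world [553.  222.3 245. ] shift cm [-16.3   10.03   1.24] turn [-0.003  0.004 -0.001]
```

View pics/crop3.png

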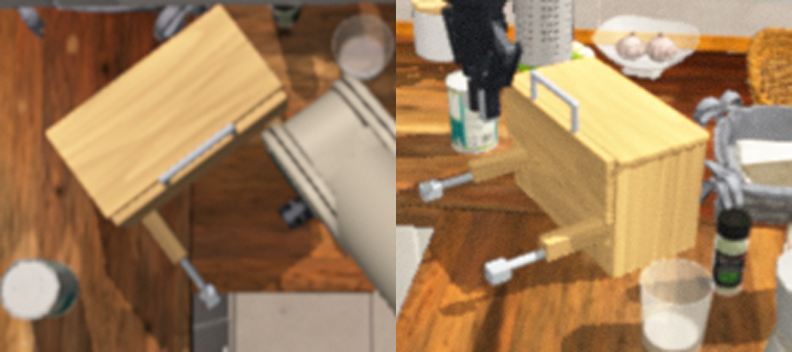

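Both supports are out (side crop knobs (430,190) and (497,272)), and the flap is still shut. Next I'll move the closed fingers behind the bar.

{"op": "step_arm", "data": {
  "commands": [-4,2.5,0,0,0,0,0,-8,5,0,0,0,0,0,-12,7.5,0,0,0,0,0,-16.5,10,0,0,0,0,0,-16.5,10,0,0,0,0,0,-16.5,10,0,0,0,0,0,-16.5,10,0,0,0,0,0]
}}

```text
clock: 8.4
eef_pos: [552.4, 221.1, 252.4]
tool_rot: [-3.141, -0.004, -2.498]
force: [0.1, 0.2, -1.0]
width: -0.1
gripper_force: 0.0
```

```bash
python3 - <<'E'
from h import *
go(cab([20,0,195]))
E
```

```text
tcp [552.4 221.1 252.4] cab [ 18.8  -0.6 252.4] -> world [553.  222.3 195. ] shift cm [-0.14  0.06  5.74] turn [-0.    -0.004 -0.001]
```

{"op": "step_arm", "data": {
  "commands": [0,0,3,0,0,0,0,0,0,5.7,0,0,0,0,0,0,5.7,0,0,0,0,0,0,5.7,0,0,0,0]
}}

```text
clock: 8.8
eef_pos: [553.3, 221.3, 197.3]
tool_rot: [-3.141, -0.001, -2.499]
force: [0.1, -0.1, 0.6]
width: -0.2
gripper_force: 0.0
```

{"op": "step_arm", "data": {
  "commands": [1,0,0,0,0,0,0,2,0,0.1,0,0,0,0,3,0,0.2,0,0,0,0,3.8,0,0.4,0,0,0,0,4.7,0,0.7,0,0,0,0,5.5,0,1.0,0,0,0,0,6.3,0,1.5,0,0,0,0,7.2,0,2.0,0,0,0,0,8,0,2.5,0,0,0,0,8,0,2.5,0,0,0,0]
}}

```text
clock: 9.8
eef_pos: [487.3, 173.0, 171.0]
tool_rot: [3.141, -0.005, -2.498]
force: [-0.2, -0.6, 0.5]
width: 0.1
gripper_force: 0.0
```

```bash
python3 - <<'E'
from h import *
go(cab([-101.6+16,0,144]))
s=get("side")
cv2.imwrite("pics/crop4.png",cv2.resize(s["image"][105:265,170:350],None,fx=2.5,fy=2.5,interpolation=2)[:,:,::-1])
E
```

```text
tcp [487.3 173.  171. ] cab [-62.1   0.  171. ] -> world [468.6 158.9 144. ] shift cm [ 2.34 -0.    2.71] turn [ 0.    -0.005 -0.   ]
```

View pics/crop4.png

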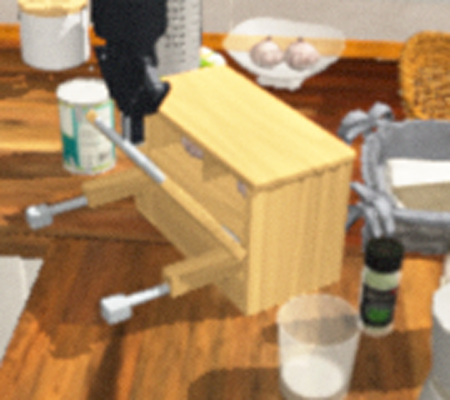

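The flap is tipped well forward and following, with the bar at about (130,150), and no force is felt. I'll lift the fingers out and let it sink.

{"op": "step_arm", "data": {
  "commands": [0,0,-3,0,0,0,0,0,0,-6,0,0,0,0,0,0,-8,0,0,0,0,0,0,-8,0,0,0,0,0,0,-8,0,0,0,0,0,0,-8,0,0,0,0,0,0,-8,0,0,0,0,0,0,-8,0,0,0,0,0,0,-8,0,0,0,0,0,0,-8,0,0,0,0]
}}

```text
clock: 10.85
eef_pos: [489.3, 174.8, 252.1]
tool_rot: [3.141, -0.0, -2.497]
force: [0.4, -0.6, 0.5]
width: -0.1
gripper_force: 0.0
```

{"op": "step_arm", "data": {
  "commands": [0,0,0,0,0,0,0,0,0,0,0,0,0,0,0,0,0,0,0,0,0,0,0,0,0,0,0,0,0,0,0,0,0,0,0,0,0,0,0,0,0,0,0,0,0,0,0,0,0,0,0,0,0,0,0,0,0,0,0,0,0,0,0,0,0,0,0,0,0,0]
}}

```text
clock: 11.85
eef_pos: [489.5, 174.8, 252.3]
tool_rot: [3.142, 0.0, -2.497]
force: [-0.6, -0.5, -0.0]
width: 0.1
gripper_force: 0.0
```

{"op": "step_arm", "data": {
  "commands": [0,0,0,0,0,0,0,0,0,0,0,0,0,0,0,0,0,0,0,0,0,0,0,0,0,0,0,0,0,0,0,0,0,0,0,0,0,0,0,0,0,0,0,0,0,0,0,0,0,0,0,0,0,0,0,0,0,0,0,0,0,0,0,0,0,0,0,0,0,0]
}}

```text
clock: 12.85
eef_pos: [489.5, 174.8, 252.3]
tool_rot: [3.142, 0.0, -2.497]
force: [-0.0, -1.0, 0.0]
width: -0.2
gripper_force: 0.0
```

```bash
python3 - <<'E'
from h import *
print(ctrl.read_state()["eef_pos"])
d=get("top"); s=get("side")
v,u=np.mgrid[0:384,0:512]
for n,c in(("top",d),("side",s)):
    P=tocab(bydepth(c,np.c_[u.ravel(),v.ravel()]))
    for a,b in((-20,-5),(-40,-20),(-60,-40),(-85,-60)):
        k=(P[:,0]>a)&(P[:,0]<b)&(abs(P[:,1])<115)&(P[:,2]>60)&(P[:,2]<150)
        print(n,a,b,k.sum(),np.median(P[k,2]).round(1) if k.any() else None)
    k=(P[:,0]>-145)&(P[:,0]<-112)&(abs(P[:,1])<45)&(P[:,2]>40)&(P[:,2]<150); print("bar",k.sum(),np.median(P[k],0).round(1) if k.any() else None)
big=np.hstack([cv2.resize(d["image"][140:300,110:290],None,fx=2.2,fy=2.2,interpolation=2),cv2.resize(s["image"][105:265,170:350],None,fx=2.2,fy=2.2,interpolation=2)])
cv2.imwrite("pics/crop5.png",big[:,:,::-1])
E
```

```text
[489.46527569 174.77213321 252.30487343]
top -20 -5 135 86.3
top -40 -20 191 86.4
top -60 -40 200 86.7
top -85 -60 257 86.0
bar 0 None
side -20 -5 231 85.0
side -40 -20 314 85.0
side -60 -40 321 85.0
side -85 -60 416 84.9
bar 83 [-125.9   -1.9   82.4]
```

View pics/crop5.png

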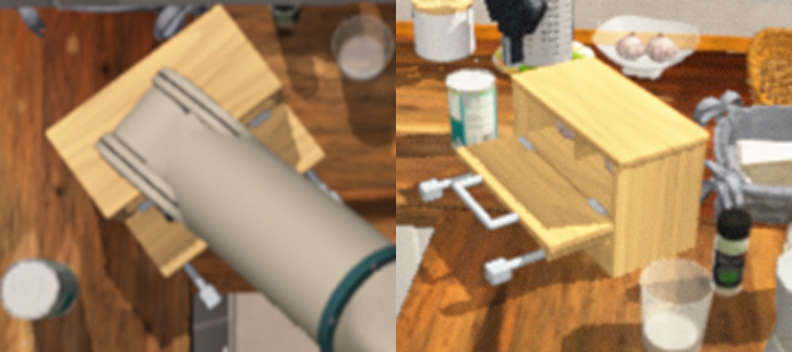

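The flap lies level: its inner face measures 85 mm high all along and the bar is 125 mm out. Both supports are out, the glass stands where it was, and the tool is clear, so I'm handing in.

```bash
python3 -c "
from cell import ctrl
print(ctrl.finish_job())"
```

```text
the job is handed in; nothing more can be done
None
```

The job is handed in at about 13 s: both supports are pulled out, the flap sank gently and lies level on them (measured 85 mm high all along), the glass was left untouched and the arm is clear; no verdict was returned.

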